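# Wedge the spring clip off the spool spindle

## Task

The spool has to be changed: take the wedge from its holder, slide it down between the spindle and the head of the spring clip, feeling its way with its flat face along the spindle, until the clip springs open and comes off the spindle; never load the slender spindle with more than about 10 N or press on the clip harder than about 20 N, and do not touch the clip with the fingers while it is still on the spindle. Then stand the wedge back upright in its holder, fully home, and lay the clip in the parts tray. Do not disturb the bottle, the pens or the spare spool.

Things in the scene. Friction and masses are not known exactly. Their poses are not given: they have to be found in the camera images.
- stand: Fixed stand with a black spool lying flat on it, 160 mm in diameter; its flat top face is 70 mm above the table. Origin on the table, on the spindle's axis. Wedge and spindle may touch, gently.
- spindle_top (a point): Centre of the flat top of the upright metal spindle, a round rod 18 mm in diameter out of the middle of the spool. This top is 48 mm above the spool's top face.
- clip: Loose spring clip on the spindle, 69 g, lying on the spool's top face. Origin on its underside, in the centre of its eye (on the spindle's axis while it is on). x points level from the spindle to the clip's head, z up. Two sprung steel arms, 12 to 32 mm above the underside, 30 mm apart over their outsides, run from the head along both sides of the spindle and hook behind it.
- clip_head (a point): Centre of the clip's solid white plastic head, half-way up; axes as clip. The head is 19 mm in x (12 to 31 mm from the eye's axis), 34 mm wide in y, 34 mm high; grip it across y (a low foot, 6 mm high, sticks out 15 mm beyond it in +x). Between spindle (x = 9 mm) and head (x = 12 mm) is a pocket for the wedge, 3 mm in x, 16 mm in y between two cheeks, open at the top, down to the spool.
- clip_eye (a point): Point on the axis of the clip's eye, 17 mm above its underside, axes as clip. The wedge meets about 3 to 10 N on its way down. Once the head has been pushed some 7 mm along +x, with the tip about 10 mm above the spool, the resistance fades and the clip jumps off to about 12 mm and stays lying on the spool.
- wedge: Loose wedge, about 62 to 104 g, standing blade down in its holder; this is the pose of its handle. z up. Origin 50 mm below the handle's underside, level with the blade's tip. The blade is clamped in the handle anywhere up to 6 mm to either side along x, different each time and not measured: x = 0 here is the mean place of its flat face. In use that face lies on the spindle and +x is the clip's +x.
- wedge_grip (a point): Centre of the wedge's wooden handle, half-way up, 75 mm above the tip and 11 mm in +x from the mean place of the flat face; axes as wedge. Handle 28 mm in x, 22 mm in y, 50 mm high; grip it across y from above. Blade 10 mm wide in y, centred; flat face towards -x, upright; the other face slopes: 2 mm thick at the tip, growing evenly to 16 mm at 38 mm above the tip, then 16 mm.
- holder_mouth (a point): Centre of the socket's mouth on the fixed tool holder, a grey block 76 (x) by 64 (y) mm, 54 mm high. Socket 32 mm in x, 15 mm in y, right through. When the wedge is home its axes agree with the holder's, its handle's underside rests on the block, the tip is 4 mm above the table and wedge_grip is 3 mm in +x and 25 mm above this point.
- tray_in (a point): Centre of the inner floor of the fixed white square parts tray, 150 by 150 mm outside, 30 mm high, walls and floor 4 mm thick.
- bottle: Bystander: water bottle, 66 mm in diameter, 190 mm high. Origin under its centre.
- pen: Bystander: blue pen lying flat, 140 mm long, 10 mm wide. Origin under its centre.
- doodler: Bystander: white and pink drawing pen lying flat, 150 mm long, 31 mm wide, 27 mm high. Origin under its centre.
- spare: Bystander: small spare spool lying flat, 100 mm in diameter, 34 mm high. Origin under its centre.
Not all that is in view belongs to the job. What is shaped like the clip but red is not meant. Several things look just like the part that bears holder_mouth: the one meant starts farthest to the robot's left.

How it is judged:
By the outcome, as a careful person would: the job done as asked, in the order asked, and still so for the second after the job is handed in, with the robot touching nothing.
It also fails if it takes over 72 s, if anything falls off the work surface, if the arm or the gripper's body presses on something with over 40 N, if the wrist force passes 120 N, or if a joint passes its speed limit or range.

## Robot

A 6-joint arm with a two-finger parallel gripper is mounted at the origin on the work surface. World frame = base frame: x ahead of the robot, y to its left, z up, the work surface at z = 0. Lengths are in m, angles in degrees, forces in N, time in s.
With the tool pointing down it reaches from about 0.35 to 0.875 m from the base axis. Payload 4.2 kg.
Tool frame: the origin (TCP) lies midway between the tips of the shut fingers; the grasp point (between the pads) lies 19 mm behind it; z points along the fingers, y is the direction in which the jaws open and shut (so a half turn about z gives the same grasp; the last joint's range is limited). The gripper opens to 87 mm and grips with 3 to 60 N. Pads are 19 mm wide; open, the fingers measure 117 mm over their backs; the gripper's body (75 mm by 190 mm) begins 51 mm behind the grasp point.
Start: joints at [-50.959, 22.042, 0.453, 0, -68.411, -14.817], TCP at [0.256, -0.57, 0.223] pointing down, gripper open.
Joint ranges: [-179.83, 179.83], [-69.29, 118.12], [-61.27, 80.66], [-181.25, 117.63], [-171.15, -9.14], [-177.46, 177.46]. Speed limits (degrees/s): [159.86, 159.86, 180, 180, 180, 180].

## Interface

Orientations are given as a 3x3 rotation matrix whose columns are the frame's x, y, z axes.
In Python, from station import r gives the robot as it stands.
- The arm moves only by the tool carry_out, never from a script. Its argument "steps" is a list of rows, each a list of 2 entries, a list of its own where there are three numbers: the shift along the tool's x, y, z in cm, then the turn about the tool's z in degrees. In form: [[[x, y, z], twist], ...]. A call has 1 to 20 rows; each row is the pose to reach, as a shift and turn from the pose measured when the call began, along the tool's axes at that moment; what a row does not reach only later rows make up. A row lasts 1/10 s, in which the tool goes at most 50 mm and 8.59 degrees, less where a joint would pass 70% of its speed; a pose out of reach is approached as far as the arm can. A call with a gripper value outside its range is refused whole. "gripper" is the gripper's target within -1 to 1 (fully open at 1, half-way at 0, shut at -1), set as the call begins (left out, the last holds). The fingers move at their own pace and stop on an object; the grip force is fixed at half the most. Time passes only in rows, so rows that repeat a pose let the fingers close. It gives the time, the measured TCP pose, the force and the opening at its end, in the units of the state.
- r.sense(): the state, without advancing time (a new reading comes with each control period).
- r.capture(name): name is "scene" or "top"; returns the picture (384x512x3 uint8, red, green, blue); there is no depth.
- r.calibration(name): a dict with "camera_matrix" (3x3 intrinsics, pixels), "D" ([k1, k2, p1, p2, k3] as OpenCV has them; the pictures are not rectified), "world_from_camera" (4x4, takes a point from camera to world coordinates). Camera axes: x right, y up, looking along -z (the intrinsics and any distortion apply to the point x, -y, -z); pixel columns grow to the right and rows downward; lengths in m; the calibration is good to about 2 mm. A picture is of the moment at which its call begins. calibration takes no time and is no camera call.
- r.finish_job(): hands the job in, once; it reports no verdict.
Trained networks look in the newest picture that a camera, given by its name, has taken for a name from the list of things; names that differ only in an ending like _2 or _b are one class to them, and where a whole thing is asked for, a point or a joint stands for the part that bears it (a point fixed in the world has none). Each returns a list of dicts, best first, with "confidence" (0 to 1); they miss things now and then, are a little off and sometimes report something else, mostly with a low value. They report only what shows in the picture. A call takes as long as a camera call. They do not tell look-alikes from the thing itself.
- r.cut_out(camera, target): "pixels" (384x512 bool, what is visible of it).
- r.place_of(camera, target): "centre" ([x, y, z] in m, in world coordinates, good to about 4 mm: a listed point, or the origin of a listed thing).
The state is a dict: "time_s": time; "joints": joint angles; "joint_velocities": joint speeds; "effort": joint torques, N m; "tcp_pos": TCP position; "ee_rot": TCP orientation; "wrist_force": force on the tool from outside, world axes, zero at the start; "moment": the same for the moment, N m; "gripper_width": opening from 0.0 (shut) to 1.0 (fully open).
Only numpy, scipy, OpenCV 4.12 (cv2) and the standard library are available. Lean on these libraries where they do the work, as an engineer would, in place of code of your own. Each camera call takes 0.05 s, during which the arm holds its last target. There are 200 camera calls.

## Working session

There is one attempt and no reset: what is moved stays moved. The work goes in short steps, Python scripts to look and compute and a tool call to move; the robot and the scene stay as the last step left them, time stands still between calls to the robot, and variables do not carry over. Pictures are saved under pics/ and viewed, about 8 in all and at most 12, crops included, and the job is handed in when it is done.

Besides the shell and the picture viewer there is one more tool, called after "Call:" in YAML: its name, and indented under it one key for each argument. carry_out: Moves the arm, as the interface text tells. Its arguments: {"type":"object","properties":{"steps":{"type":"array","items":{"type":"array"}},"gripper":{"type":"number"}},"required":["steps"]}

```bash
mkdir -p pics; ls; python3 - <<'E'
from station import r
import cv2,numpy as np
for c in("scene","top"):
    im=r.capture(c); cv2.imwrite(f"pics/{c}0.png",im[:,:,::-1])
    k=r.calibration(c); print(c,np.round(k["camera_matrix"],1).tolist(),np.round(k["D"],4),np.round(k["world_from_camera"],3).tolist())
    for t in ["stand","spindle_top","clip","clip_head","clip_eye","wedge","wedge_grip","holder_mouth","tray_in","bottle","pen","doodler","spare"]:
        print(t,[(np.round(d["centre"],4).tolist(),round(d["confidence"],2)) for d in r.place_of(c,t)[:4]])
s=r.sense(); print({k:np.round(v,3).tolist() for k,v in s.items()})
E
```

```text
pics
scene [[389.3, 0.0, 261.4], [0.0, 389.3, 188.8], [0.0, 0.0, 1.0]] [0.0164 0.     0.     0.     0.    ] [[-0.697, -0.501, 0.513, 1.01], [0.717, -0.481, 0.505, 0.468], [-0.006, 0.72, 0.694, 0.711], [0.0, 0.0, 0.0, 1.0]]
stand [([0.5323, 0.0447, -0.0005], 0.78)]
spindle_top [([0.5334, 0.0441, 0.1214], 0.59), ([0.4369, 0.2552, 0.0769], 0.32)]
clip [([0.5353, 0.0444, 0.0711], 0.82), ([0.385, 0.0976, 0.0045], 0.82), ([0.4373, 0.256, 0.0776], 0.35)]
clip_head [([0.378, 0.1139, 0.0167], 0.9), ([0.5547, 0.0399, 0.0857], 0.69)]
clip_eye [([0.5336, 0.044, 0.0866], 0.82), ([0.3835, 0.0929, 0.0152], 0.81), ([0.5379, 0.0459, 0.0721], 0.45)]
wedge [([0.4264, 0.256, 0.0055], 0.56)]
wedge_grip [([0.4362, 0.2548, 0.0799], 0.75)]
holder_mouth [([0.4339, 0.2541, 0.0539], 0.65), ([0.3388, -0.0549, 0.055], 0.61), ([0.5343, 0.0448, 0.0691], 0.37)]
tray_in [([0.4624, -0.25, 0.009], 0.86)]
bottle [([0.6959, 0.2971, 0.0034], 0.78)]
pen [([0.7616, -0.0697, 0.0029], 0.53)]
doodler [([0.7658, 0.096, 0.0026], 0.81)]
spare [([0.7172, -0.3361, -0.0046], 0.64)]
top [[423.0, 0.0, 255.9], [0.0, 423.0, 196.0], [0.
[... 567 characters left out ...]
 []
holder_mouth [([0.3377, -0.0559, 0.0545], 0.94), ([0.4367, 0.2544, 0.0563], 0.86)]
tray_in [([0.4625, -0.2503, 0.0011], 0.76)]
bottle [([0.6938, 0.2929, -0.004], 0.69)]
pen [([0.7614, -0.0748, 0.0027], 0.54)]
doodler [([0.7693, 0.0886, 0.0037], 0.75)]
spare [([0.721, -0.3319, 0.0015], 0.63)]
{'time_s': 1.4, 'joints': [-50.958, 22.042, 0.451, -0.0, -68.412, -14.817], 'joint_velocities': [0.002, -0.022, 0.099, 0.082, 0.029, -0.044], 'effort': [0.001, -39.046, 18.762, 4.224, 0.015, -0.0], 'tcp_pos': [0.256, -0.57, 0.223], 'ee_rot': [[-0.912, -0.41, -0.0], [-0.41, 0.912, 0.0], [0.0, 0.0, -1.0]], 'wrist_force': [-0.251, 0.279, -0.408], 'moment': [0.028, 0.018, -0.028], 'gripper_width': 0.999}
```

View pics/scene0.png

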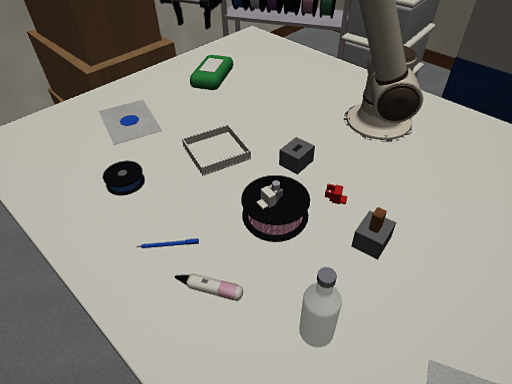

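View pics/top0.png

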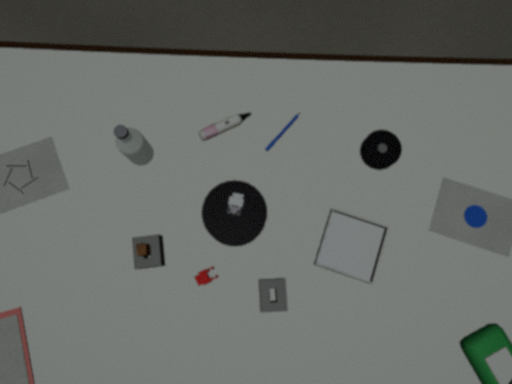

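```bash
cat > h.py <<'E'
from station import r
import cv2,numpy as np
def proj(c,P):
    k=r.calibration(c); T=np.linalg.inv(np.array(k["world_from_camera"]))
    q=np.atleast_2d(P)@T[:3,:3].T+T[:3,3]; q=q*[1,-1,-1]
    return cv2.projectPoints(q,np.zeros(3),np.zeros(3),np.array(k["camera_matrix"]),np.array(k["D"],float))[0][:,0]
def unproj(c,uv,z):
    k=r.calibration(c); T=np.array(k["world_from_camera"])
    n=cv2.undistortPoints(np.array(uv,float).reshape(-1,1,2),np.array(k["camera_matrix"]),np.array(k["D"],float))[:,0]
    d=np.c_[n[:,0],-n[:,1],-np.ones(len(n))]@T[:3,:3].T
    return T[:3,3]+d*((z-T[2,3])/d[:,2])[:,None]
def crop(im,c,w,s):
    x,y=int(c[0]-w),int(c[1]-w); return cv2.resize(im[y:y+2*w,x:x+2*w],None,fx=s,fy=s,interpolation=cv2.INTER_CUBIC)
E
python3 - <<'E'
from h import *
rows=[]
for c in("scene","top"):
    im=r.capture(c)[:,:,::-1]
    a=[crop(im,proj(c,p)[0],w,380/2/w) for p,w in(([.545,.044,.09],24),([.435,.255,.06],24))]
    rows.append(np.hstack([cv2.resize(x,(300,300)) if 1 else x for x in a]))
    for t in ("holder_mouth","wedge_grip","clip_head","spindle_top","tray_in"):
        for d in r.cut_out(c,t)[:3]:
            m=d["pixels"].astype(np.uint8); cs=cv2.findContours(m,0,2)[0]; k=max(cs,key=cv2.contourArea)
            print(c,t,round(d["confidence"],2),m.sum(),np.round(cv2.minAreaRect(k)[0],1),np.round(cv2.minAreaRect(k)[1:][0],1),round(cv2.minAreaRect(k)[2],1))
cv2.imwrite("pics/c1.png",np.clip(np.vstack(rows).astype(float)*1.3,0,255))
for c in("scene","top"): print(c,proj(c,[[.545,.044,.09],[.435,.255,.06]])-24)
E
```

```text
scene holder_mouth 0.92 1037 [372.7 233.1] [32.6 41.6] 26.6
scene holder_mouth 0.64 940 [296.6 154.5] [32.5 33.5] 29.7
scene wedge_grip 0.82 251 [377.2 219.4] [11.4 24. ] 18.4
scene clip_head 0.74 286 [335.5 193. ] [18. 19.] 90.0
scene clip_head 0.63 356 [268.6 195.9] [19.  25.3] 41.2
scene spindle_top 0.8 3339 [275. 208.] [66. 68.] 90.0
scene tray_in 0.76 2116 [216.8 148.4] [40.3 60.5] 71.0
top holder_mouth 0.91 823 [148.1 251.5] [32.6 30.9] 85.6
top holder_mouth 0.74 784 [272.6 295.1] [32.8 26.2] 86.8
top wedge_grip 0.47 170 [143.5 249.5] [13. 13.] 90.0
top clip_head 0.74 201 [204.3 276.6] [13.8 19.2] 76.0
top clip_head 0.68 3813 [351.1 245.7] [64.7 61.3] 17.9
top clip_head 0.57 225 [234.7 203.4] [15.  20.9] 8.1
top spindle_top 0.65 3271 [233.5 213. ] [66. 65.] 90.0
top spindle_top 0.17 136 [280.5 133. ] [ 3.7 43.2] 42.5
top tray_in 0.72 3770 [351.2 245.7] [63.5 61.6] 16.9
scene [[248.29423899 169.49706569]
 [352.78090514 200.68441943]]
top [[210.27901409 181.92267185]
 [120.94073746 226.55600119]][ WARN:0@4.065] global loadsave.cpp:1063 imwrite_ Unsupported depth image for selected encoder is fallbacked to CV_8U.
```

View pics/c1.png

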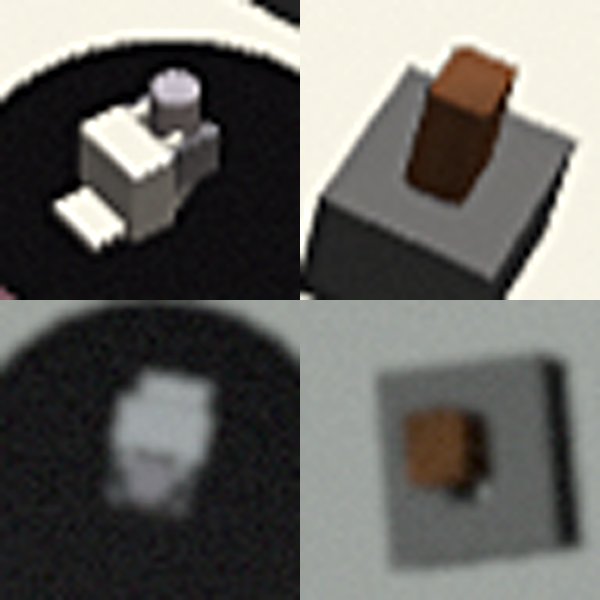

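```bash
python3 - <<'E'
from h import *
def f(c,o,pts,z):
    p=unproj(c,np.array(pts)/6.25+o-0.42,z)[:,:2]; return p
S=f("scene",(352,200),[(112,65),(277,142),(195,280),(22,195)],.054)
T=f("top",(120,226),[(78,73),(245,53),(260,250),(93,268)],.054)
for n,p in(("scene",S),("top",T)):
    print(n,np.round(p,4).tolist(),p.mean(0).round(4)); e=np.roll(p,-1,0)-p
    print(np.hypot(*e.T).round(4),np.degrees(np.arctan2(e[:,1],e[:,0])).round(1))
print("sp",f("scene",(248,169),[(175,84)],.118))
h=f("scene",(248,169),[(82,124),(132,180),(181,149)],.104);print("head",h.round(4).tolist()); e=np.diff(h,axis=0);print(np.hypot(*e.T).round(4),np.degrees(np.arctan2(e[:,1],e[:,0])).round(1))
g=f("scene",(352,200),[(468,45),(518,68),(500,115),(432,92)]-np.array([300,0]),.104);print("handle",g.round(4).tolist(),g.mean(0)); e=np.roll(g,-1,0)-g;print(np.hypot(*e.T).round(4),np.degrees(np.arctan2(e[:,1],e[:,0])).round(1))
g=f("top",(120,226),[(405,413),(468,405),(475,480),(410,490)]-np.array([300,300]),.104);print("handle top",g.round(4).tolist(),g.mean(0)); e=np.roll(g,-1,0)-g;print(np.hypot(*e.T).round(4),np.degrees(np.arctan2(e[:,1],e[:,0])).round(1))
h=f("top",(210,181),[(120,390-300+6),(210,108),(113,150),(208,165)],.104);print("head",h.round(4).tolist())
print(np.hypot(.25,.57))
E
```

```text
scene [[0.4029, 0.217], [0.3943, 0.2797], [0.4682, 0.2918], [0.4775, 0.2287]] [0.4357 0.2543]
[0.0633 0.0749 0.0638 0.0755] [  97.8    9.3  -81.6 -171.1]
top [[0.4663, 0.2896], [0.4757, 0.226], [0.4005, 0.2152], [0.3922, 0.2781]] [0.4337 0.2522]
[0.0643 0.076  0.0634 0.075 ] [ -81.6 -171.9   97.5    8.8]
sp [[0.53420429 0.04345911]]
head [[0.5617, 0.0236], [0.5698, 0.0561], [0.5464, 0.058]]
[0.0335 0.0234] [ 75.9 175.4]
handle [[0.4279, 0.2446], [0.4255, 0.2625], [0.4483, 0.2695], [0.455, 0.2477]] [0.43917205 0.25606351]
[0.0181 0.0238 0.0229 0.0273] [  97.6   17.1  -72.8 -173.5]
handle top [[0.4488, 0.2652], [0.4523, 0.2425], [0.425, 0.238], [0.4208, 0.2613]] [0.43673559 0.25171195]
[0.023  0.0276 0.0237 0.0282] [ -81.2 -170.6  100.2    8. ]
head [[0.5664, 0.0573], [0.5628, 0.0232], [0.5457, 0.0592], [0.5411, 0.0233]]
0.6224146527838174
```

Call:
carry_out:
  steps:
    - [[-50.4,67.7,0],15.7]
    - [[-50.4,67.7,0],15.7]
    - [[-50.4,67.7,0],15.7]
    - [[-50.4,67.7,0],15.7]
    - [[-50.4,67.7,0],15.7]
    - [[-50.4,67.7,0],15.7]
    - [[-50.4,67.7,0],15.7]
    - [[-50.4,67.7,0],15.7]
    - [[-50.4,67.7,0],15.7]
    - [[-50.4,67.7,0],15.7]
    - [[-50.4,67.7,0],15.7]
    - [[-50.4,67.7,0],15.7]
    - [[-50.4,67.7,0],15.7]
    - [[-50.4,67.7,0],15.7]
    - [[-50.4,67.7,0],15.7]
    - [[-50.4,67.7,0],15.7]
    - [[-50.4,67.7,0],15.7]
    - [[-50.4,67.7,0],15.7]
    - [[-50.4,67.7,0],15.7]
    - [[-50.4,67.7,0],15.7]
  gripper: 1

```text
time_s: 4.0
tcp_pos: [0.4379, 0.2534, 0.2225]
ee_rot: [[-0.989, -0.148, -0.0], [-0.148, 0.989, -0.0], [0.0, -0.0, -1.0]]
wrist_force: [-1.1, -0.5, 0.2]
gripper_width: 0.997
```

Call:
carry_out:
  steps:
    - [[0,0,5],0]
    - [[0,0,9],0]
    - [[0,0,12.5],0]
    - [[0,0,15],0]
    - [[0,0,15.7],0]
    - [[0,0,15.7],0]

```text
time_s: 4.6
tcp_pos: [0.4378, 0.2522, 0.0654]
ee_rot: [[-0.989, -0.147, -0.001], [-0.147, 0.989, -0.002], [0.001, -0.001, -1.0]]
wrist_force: [0.7, 0.4, 0.2]
gripper_width: 1.005
```

Call:
carry_out:
  steps:
    - [[0,0,0],0]
    - [[0,0,0],0]
    - [[0,0,0],0]
    - [[0,0,0],0]
    - [[0,0,0],0]
    - [[0,0,0],0]
    - [[0,0,0],0]
  gripper: -1

```text
time_s: 5.3
tcp_pos: [0.4377, 0.2523, 0.0654]
ee_rot: [[-0.989, -0.147, -0.001], [-0.147, 0.989, -0.002], [0.001, -0.001, -1.0]]
wrist_force: [0.1, -0.2, 0.2]
gripper_width: 0.447
```

Call:
carry_out:
  steps:
    - [[0,0,0],0]
    - [[0,0,0],0]
    - [[0,0,0],0]
    - [[0,0,0],0]
    - [[0,0,0],0]
    - [[0,0,0],0]

```text
time_s: 5.9
tcp_pos: [0.4377, 0.2523, 0.0653]
ee_rot: [[-0.989, -0.147, -0.001], [-0.147, 0.989, -0.002], [0.002, -0.001, -1.0]]
wrist_force: [-0.2, 0.0, -0.4]
gripper_width: 0.251
```

Call:
carry_out:
  steps:
    - [[0,0,-1],0]
    - [[0,0,-3],0]
    - [[0,0,-6],0]
    - [[0,0,-10],0]
    - [[0,0,-14],0]
    - [[0,0,-15],0]
    - [[0,0,-15],0]
    - [[0,0,-15],0]

```text
time_s: 6.7
tcp_pos: [0.437, 0.2519, 0.2143]
ee_rot: [[-0.989, -0.146, -0.003], [-0.146, 0.989, -0.003], [0.004, -0.002, -1.0]]
wrist_force: [-1.2, 0.7, -1.3]
gripper_width: 0.251
```

```bash
python3 - <<'E'
from h import *
s=r.sense(); print(s["time_s"],np.round(s["tcp_pos"],4),np.round(s["wrist_force"],2),np.round(s["moment"],3),s["gripper_width"])
p=np.array(s["tcp_pos"]); rows=[]
ims={c:r.capture(c)[:,:,::-1].copy() for c in("scene","top")}
for c in ims:
    im=ims[c]
    a=[(p-[0,0,.03],36),([.54,.044,.095],20)]
    print(c,[proj(c,q)[0].round(1) for q,_ in a])
    rows.append(np.hstack([cv2.resize(crop(im,proj(c,q)[0],w,5),(400,300) if 0 else (300,300)) for q,w in a]))
cv2.imwrite("pics/c2.png",np.clip(np.vstack(rows).astype(float)*1.3,0,255).astype(np.uint8))
from collections import defaultdict
acc=defaultdict(list)
for i in range(3):
  for c in ims:
    if i: r.capture(c)
    for t in("spindle_top","clip_head","clip_eye","stand"):
        for d in r.place_of(c,t)[:3]:
            if np.hypot(*(np.array(d["centre"][:2])-[.545,.043]))<.03: acc[c,t].append(np.round(d["centre"],4).tolist()); break
for k,v in acc.items(): print(k,v)
print(r.sense()["time_s"])
E
```

```text
6.7 [0.437  0.2519 0.2143] [-1.19  0.74 -1.29] [-0.014 -0.03   0.009] 0.2508814364870955
scene [array([387.4, 183.1]), array([273.8, 190.8])]
top [array([132.6, 247.3]), array([234.1, 207.7])]
('scene', 'spindle_top') [[0.5362, 0.0458, 0.1184], [0.5371, 0.0453, 0.1194], [0.5361, 0.0458, 0.1196]]
('scene', 'clip_head') [[0.5558, 0.0388, 0.0875], [0.5569, 0.0414, 0.0842], [0.5575, 0.0367, 0.0848]]
('scene', 'clip_eye') [[0.5351, 0.0436, 0.0855], [0.5328, 0.0432, 0.0843], [0.5349, 0.0441, 0.0866]]
('scene', 'stand') [[0.532, 0.0442, 0.0025], [0.5323, 0.0442, 0.0006], [0.532, 0.0457, 0.002]]
('top', 'spindle_top') [[0.536, 0.0484, 0.1193], [0.5359, 0.0442, 0.1171], [0.5352, 0.045, 0.1167]]
('top', 'clip_head') [[0.5552, 0.0422, 0.0885], [0.5541, 0.0391, 0.0856], [0.559, 0.0421, 0.0875]]
('top', 'clip_eye') [[0.5323, 0.0434, 0.091], [0.5309, 0.0466, 0.0899]]
('top', 'stand') [[0.5333, 0.0426, -0.0042], [0.5358, 0.0436, 0.0003], [0.536, 0.0456, -0.0032]]
8.2
```

View pics/c2.png

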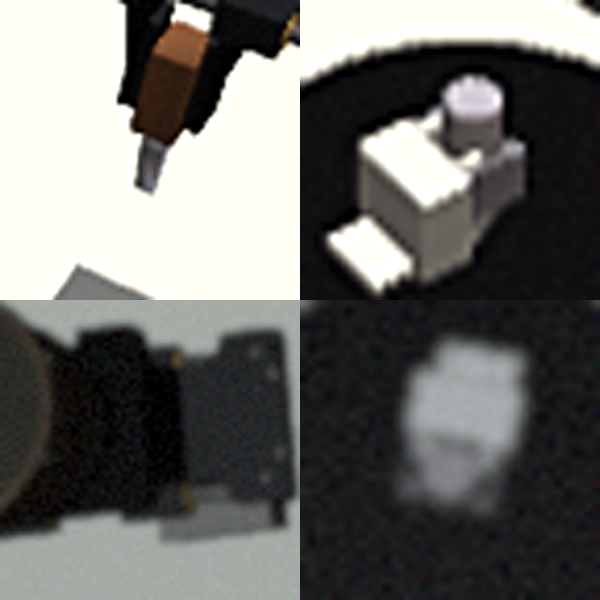

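```bash
python3 - <<'E'
from h import *
o=np.array([351,147]);
T=unproj("scene",np.array([[135,187],[155,193],[145,190]])/4.1667+o-.38,.153)[:,:2]
tcp=np.array([.437,.2519]); a=np.radians(8.45); ex=np.array([np.cos(a),np.sin(a)]); ey=np.array([-ex[1],ex[0]])
print(T.round(4),((T-tcp)@np.c_[ex,ey]).round(4))
o=np.array([253,170]);s=7.5
print("spindle top",unproj("scene",np.array([[473,96],[443,96],[504,97],[473,74],[473,119]]-np.array([300,0]))/s+o-.43,.118)[:,:2].round(4))
h=unproj("scene",np.array([[359,152],[418,213],[470,180]]-np.array([300,0]))/s+o-.43,.104)[:,:2]; print(h.round(4))
b=unproj("scene",np.array([[416,281],[470,255]]-np.array([300,0]))/s+o-.43,.070)[:,:2]; print(b.round(4))
E
```

```text
[[0.4313 0.246 ]
 [0.4282 0.2552]
 [0.4297 0.2506]] [[-0.0065 -0.005 ]
 [-0.0082  0.0046]
 [-0.0074 -0.0002]]
spindle top [[0.535  0.0443]
 [0.5411 0.0379]
 [0.5289 0.0513]
 [0.5278 0.0378]
 [0.5423 0.0511]]
[[0.5654 0.0264]
 [0.5717 0.0568]
 [0.5511 0.0584]]
[[0.5686 0.0532]
 [0.5493 0.0575]]
```

Call:
carry_out:
  steps:
    - [[-1,-2.5,0],3]
    - [[-2.7,-7,0],8]
    - [[-4.5,-11.5,0],13]
    - [[-6.2,-16,0],17]
    - [[-7.8,-20,0],19]
    - [[-8.6,-22,0],19]
    - [[-8.9,-22.7,0],19]
    - [[-8.9,-22.75,0],19]
    - [[-8.9,-22.75,0],19]
    - [[-8.9,-22.75,0],19]

```text
time_s: 9.2
tcp_pos: [0.5589, 0.0416, 0.2157]
ee_rot: [[-0.983, 0.182, -0.001], [0.182, 0.983, -0.001], [0.001, -0.002, -1.0]]
wrist_force: [-0.4, -0.3, 0.3]
gripper_width: 0.249
```

```bash
python3 - <<'E'
from h import *
s=r.sense(); print(s["time_s"],np.round(s["tcp_pos"],4),np.round(s["ee_rot"],4).tolist(),np.round(s["wrist_force"],2),np.round(s["moment"],3))
ims={c:r.capture(c)[:,:,::-1].copy() for c in("scene","top")}
print([proj(c,[.55,.042,.13])[0].round(1) for c in ims])
cv2.imwrite("pics/c3.png",np.clip(np.hstack([crop(ims[c],proj(c,[.55,.042,.13])[0],w,400/w/2) for c,w in(("scene",25),("top",25))]).astype(float)*1.2,0,255).astype(np.uint8))
E
```

```text
9.2 [0.5589 0.0416 0.2157] [[-0.9834, 0.1816, -0.0013], [0.1816, 0.9834, -0.0015], [0.001, -0.0017, -1.0]] [-0.44 -0.33  0.3 ] [-0.022 -0.04  -0.026]
[array([270.3, 181.2]), array([234.7, 201.3])]
```

View pics/c3.png

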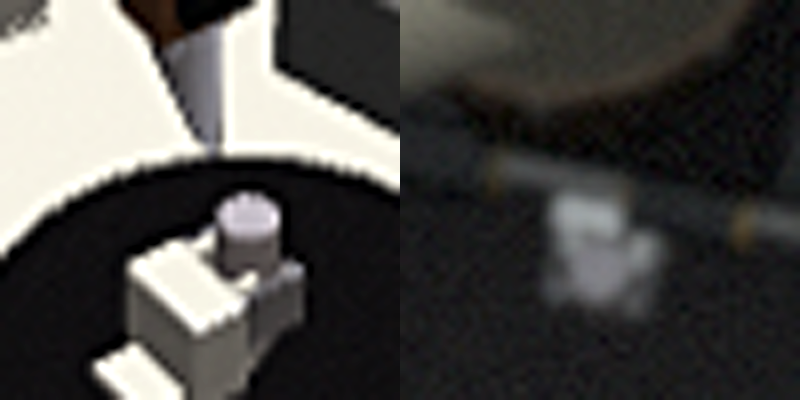

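```bash
python3 - <<'E'
from h import *
o=np.array([245,156])
t=unproj("scene",np.array([[205,149],[219,154],[212,152]])/8+o-.44,.1544)[:,:2]
s=unproj("scene",np.array([[248,216]])/8+o-.44,.118)[0,:2]
a=np.radians(-10.5); ex=np.array([np.cos(a),np.sin(a)]); B=np.c_[ex,[-ex[1],ex[0]]]
print(t.round(4),s.round(4),((t-s)@B).round(4),((t-[.5589,.0416])@B).round(4),(([.5589,.0416]-s)@B).round(4))
E
```

```text
[[0.5533 0.0444]
 [0.5522 0.0485]
 [0.5529 0.0466]] [0.5355 0.0446] [[0.0175 0.003 ]
 [0.0156 0.0068]
 [0.0167 0.0051]] [[-0.006   0.0017]
 [-0.0079  0.0055]
 [-0.0068  0.0038]] [0.0235 0.0013]
```

```bash
python3 - <<'E'
from h import *
o=np.array([245,156])
a=np.radians(-10.5); R=np.array([[np.cos(a),-np.sin(a),0],[np.sin(a),np.cos(a),0],[0,0,1]])
tip=np.array([.5589,.0416,.1544])
for off in(-.0085,-.0105):
  for nm,P in(("tip",[[0,-5,0],[2,-5,0],[2,5,0],[0,5,0]]),("h25",[[0,-5,25],[11.2,-5,25],[11.2,5,25],[0,5,25]]),):
    q=tip+(np.array(P)/1000.+[off,0,0])@R.T
    print(off,nm,((proj("scene",q)-o+.44)*8).round(0).tolist())
E
```

```text
-0.0085 tip [[198.0, 132.0], [192.0, 135.0], [214.0, 155.0], [220.0, 152.0]]
-0.0085 h25 [[198.0, 61.0], [164.0, 77.0], [186.0, 97.0], [221.0, 81.0]]
-0.0105 tip [[204.0, 129.0], [198.0, 132.0], [220.0, 152.0], [226.0, 149.0]]
-0.0105 h25 [[204.0, 58.0], [170.0, 74.0], [192.0, 94.0], [227.0, 78.0]]
```

Call:
carry_out:
  steps:
    - [[0,-0.13,0.5],0]
    - [[0,-0.13,1.8],0]
    - [[0,-0.13,3.2],0]
    - [[0,-0.13,4.2],0]
    - [[0,-0.13,4.5],0]
    - [[0,-0.13,4.5],0]
    - [[0,-0.13,4.5],0]
    - [[0,-0.13,4.5],0]

```text
time_s: 10.1
tcp_pos: [0.5592, 0.0403, 0.1715]
ee_rot: [[-0.983, 0.181, 0.0], [0.181, 0.983, -0.001], [-0.0, -0.001, -1.0]]
wrist_force: [0.0, -0.3, -0.5]
gripper_width: 0.252
```

```bash
cat >> h.py <<'E'
def st():
    s=r.sense(); a=np.radians(-10.5); B=np.array([[np.cos(a),-np.sin(a)],[np.sin(a),np.cos(a)]])
    p=(np.array(s["tcp_pos"])[:2]-[.5355,.0446])@B*1000; f=np.array(s["wrist_force"]); 
    print(round(s["time_s"],2),"clip-frame tcp mm",p.round(2),"z",round(s["tcp_pos"][2]*1000,2),"F",(f[:2]@B).round(2),f[2].round(2),"M",(np.array(s["moment"])[:2]@B).round(3),np.round(s["ee_rot"],4)[2],round(s["gripper_width"],3))
E
python3 - <<'E'
from h import *
st(); st()
im=r.capture("scene")[:,:,::-1]
cv2.imwrite("pics/c4.png",np.clip(crop(im,(272,187),22,12).astype(float)*1.2,0,255).astype(np.uint8))
st()
E
```

```text
10.1 clip-frame tcp mm [24.07  0.08] z 171.48 F [ 0.09 -0.24] -0.55 M [ 0.    -0.023] [-5.0e-04 -1.1e-03 -1.0e+00] 0.252
10.1 clip-frame tcp mm [24.07  0.08] z 171.48 F [ 0.09 -0.24] -0.55 M [ 0.    -0.023] [-5.0e-04 -1.1e-03 -1.0e+00] 0.252
10.15 clip-frame tcp mm [24.01  0.07] z 171.43 F [ 0.44 -0.01] -0.59 M [-0.051 -0.001] [-4.0e-04 -1.1e-03 -1.0e+00] 0.251
```

View pics/c4.png

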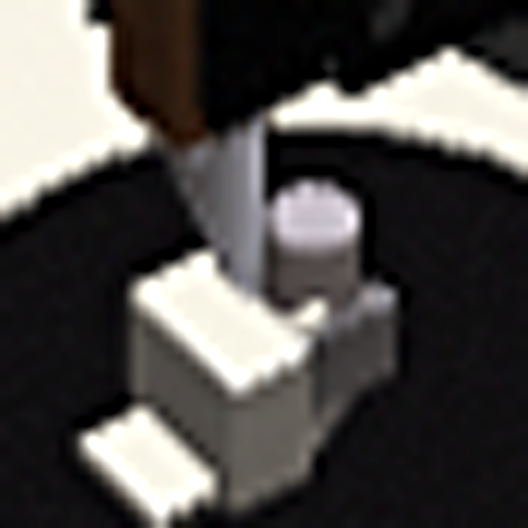

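Call:
carry_out:
  steps:
    - [[0.1,0,0],0]
    - [[0.2,0,0],0]
    - [[0.3,0,0],0]
    - [[0.4,0,0],0]
    - [[0.4,0,0],0]

```text
time_s: 10.65
tcp_pos: [0.555, 0.041, 0.1714]
ee_rot: [[-0.983, 0.181, 0.0], [0.181, 0.983, -0.001], [-0.0, -0.001, -1.0]]
wrist_force: [-0.2, -0.3, -0.6]
gripper_width: 0.253
```

```bash
python3 -c "
from h import *
st()"
```

```text
10.65 clip-frame tcp mm [19.83  0.05] z 171.43 F [-0.17 -0.32] -0.57 M [-0.013 -0.014] [-3.0e-04 -1.1e-03 -1.0e+00] 0.253
```

Call:
carry_out:
  steps:
    - [[0.05,0,0],0]
    - [[0.1,0,0],0]
    - [[0.1,0,0],0]

```text
time_s: 10.95
tcp_pos: [0.554, 0.0412, 0.1714]
ee_rot: [[-0.983, 0.181, 0.0], [0.181, 0.983, -0.001], [-0.0, -0.001, -1.0]]
wrist_force: [0.4, -0.1, -0.9]
gripper_width: 0.254
```

Call:
carry_out:
  steps:
    - [[0.03,0,0],0]
    - [[0.05,0,0],0]
    - [[0.05,0,0],0]

```text
time_s: 11.25
tcp_pos: [0.5535, 0.0413, 0.1714]
ee_rot: [[-0.983, 0.181, 0.0], [0.181, 0.983, -0.001], [-0.0, -0.001, -1.0]]
wrist_force: [-0.2, -0.2, -1.0]
gripper_width: 0.254
```

```bash
python3 -c "
from h import *
st()"
```

```text
11.25 clip-frame tcp mm [18.26  0.02] z 171.42 F [-0.14 -0.22] -1.03 M [-0.037 -0.039] [-2.0e-04 -1.1e-03 -1.0e+00] 0.254
```

Call:
carry_out:
  steps:
    - [[0.03,0,0],0]
    - [[0.05,0,0],0]
    - [[0.05,0,0],0]

```text
time_s: 11.55
tcp_pos: [0.5529, 0.0414, 0.1714]
ee_rot: [[-0.983, 0.181, 0.0], [0.181, 0.983, -0.001], [-0.0, -0.001, -1.0]]
wrist_force: [0.5, 0.3, -1.0]
gripper_width: 0.248
```

Call:
carry_out:
  steps:
    - [[0.03,0,0],0]
    - [[0.03,0,0],0]

```text
time_s: 11.75
tcp_pos: [0.5526, 0.0415, 0.1714]
ee_rot: [[-0.983, 0.181, -0.0], [0.181, 0.983, -0.001], [-0.0, -0.001, -1.0]]
wrist_force: [-0.6, 0.3, -1.8]
gripper_width: 0.251
```

Call:
carry_out:
  steps:
    - [[0.03,0,0],0]
    - [[0.03,0,0],0]

```text
time_s: 11.95
tcp_pos: [0.5523, 0.0415, 0.1714]
ee_rot: [[-0.983, 0.181, -0.0], [0.181, 0.983, -0.001], [-0.0, -0.001, -1.0]]
wrist_force: [-0.2, -0.5, -0.6]
gripper_width: 0.25
```

Call:
carry_out:
  steps:
    - [[0.03,0,0],0]
    - [[0.03,0,0],0]

```text
time_s: 12.15
tcp_pos: [0.5521, 0.0416, 0.1715]
ee_rot: [[-0.983, 0.181, 0.0], [0.181, 0.983, -0.001], [-0.0, -0.001, -1.0]]
wrist_force: [0.3, -0.4, -0.8]
gripper_width: 0.248
```

```bash
python3 -c "
from h import *
st()"
```

```text
12.15 clip-frame tcp mm [16.83  0.04] z 171.46 F [ 0.4  -0.36] -0.76 M [-0.06  -0.145] [-4.e-04 -1.e-03 -1.e+00] 0.248
```

Call:
carry_out:
  steps:
    - [[0.03,0,0],0]
    - [[0.03,0,0],0]

```text
time_s: 12.35
tcp_pos: [0.552, 0.0417, 0.1716]
ee_rot: [[-0.983, 0.181, 0.001], [0.181, 0.983, -0.001], [-0.001, -0.001, -1.0]]
wrist_force: [0.9, -0.1, -0.6]
gripper_width: 0.251
```

```bash
python3 -c "
from h import *
st();r.capture('top');st()"
```

```text
12.35 clip-frame tcp mm [16.76  0.11] z 171.56 F [0.91 0.07] -0.58 M [-0.049 -0.266] [-1.e-03 -9.e-04 -1.e+00] 0.251
12.4 clip-frame tcp mm [16.74  0.1 ] z 171.55 F [ 1.34 -0.47] -1.21 M [-0.052 -0.325] [-1.e-03 -9.e-04 -1.e+00] 0.25
```

Call:
carry_out:
  steps:
    - [[0.02,0,0.15],0]
    - [[0.02,0,0.3],0]
    - [[0.02,0,0.45],0]
    - [[0.02,0,0.6],0]
    - [[0.02,0,0.7],0]
    - [[0.02,0,0.8],0]

```text
time_s: 13.0
tcp_pos: [0.552, 0.0417, 0.1636]
ee_rot: [[-0.983, 0.181, 0.001], [0.181, 0.983, -0.001], [-0.001, -0.001, -1.0]]
wrist_force: [1.1, -0.1, -0.5]
gripper_width: 0.249
```

```bash
python3 -c "
from h import *
st()"
```

```text
13.0 clip-frame tcp mm [16.74  0.19] z 163.56 F [1.06 0.05] -0.54 M [-0.009 -0.413] [-1.4e-03 -7.0e-04 -1.0e+00] 0.249
```

Call:
carry_out:
  steps:
    - [[0.02,0,0.1],0]
    - [[0.02,0,0.2],0]
    - [[0.02,0,0.3],0]
    - [[0.02,0,0.4],0]
    - [[0.02,0,0.4],0]

```text
time_s: 13.5
tcp_pos: [0.552, 0.0418, 0.16]
ee_rot: [[-0.983, 0.181, 0.002], [0.181, 0.983, -0.001], [-0.002, -0.001, -1.0]]
wrist_force: [0.2, 0.5, 3.8]
gripper_width: 0.246
```

```bash
python3 -c "
from h import *
st()"
```

```text
13.5 clip-frame tcp mm [16.74  0.21] z 160.03 F [0.08 0.5 ] 3.82 M [-0.106 -0.129] [-2.e-03 -7.e-04 -1.e+00] 0.246
```

Call:
carry_out:
  steps:
    - [[0.01,0,0.1],0]
    - [[0.01,0,0.2],0]
    - [[0.01,0,0.3],0]
    - [[0.01,0,0.4],0]
    - [[0.01,0,0.4],0]

```text
time_s: 14.0
tcp_pos: [0.5521, 0.0417, 0.1577]
ee_rot: [[-0.984, 0.18, 0.003], [0.18, 0.984, -0.001], [-0.003, -0.001, -1.0]]
wrist_force: [-1.9, -0.5, 9.1]
gripper_width: 0.254
```

```bash
python3 -c "
from h import *
st()"
```

```text
14.0 clip-frame tcp mm [16.85  0.22] z 157.68 F [-1.75 -0.86] 9.1 M [-0.055  0.703] [-3.2e-03 -7.0e-04 -1.0e+00] 0.254
```

Call:
carry_out:
  steps:
    - [[0.03,0,0.1],0]
    - [[0.03,0,0.2],0]
    - [[0.03,0,0.25],0]

```text
time_s: 14.3
tcp_pos: [0.5521, 0.0417, 0.1569]
ee_rot: [[-0.984, 0.18, 0.004], [0.18, 0.984, -0.002], [-0.004, -0.001, -1.0]]
wrist_force: [-2.4, 0.2, 12.0]
gripper_width: 0.253
```

```bash
python3 -c "
from h import *
st()"
```

```text
14.3 clip-frame tcp mm [16.82  0.2 ] z 156.93 F [-2.41 -0.24] 12.05 M [-0.007  0.979] [-4.4e-03 -9.0e-04 -1.0e+00] 0.253
```

```bash
python3 - <<'E'
from h import *
im=r.capture("scene")[:,:,::-1]
cv2.imwrite("pics/c5.png",np.clip(crop(im,(270,190),22,16).astype(float)*1.4,0,255).astype(np.uint8)); st()
p=r.sense()["tcp_pos"];a=np.radians(-10.5); R=np.array([[np.cos(a),-np.sin(a),0],[np.sin(a),np.cos(a),0],[0,0,1]])
S=np.array([.5355,.0446,0])
for nm,P in(("headtop",[[12,-17,104],[31,-17,104],[31,17,104],[12,17,104]]),("blade@handle",[[7.85,-5,145.5],[23.85,-5,145.5],[23.85,5,145.5],[7.85,5,145.5]]),("sp",[[0,0,118]])):
    print(nm,((proj("scene",S+np.array(P)/1000.@R.T)-[248,168]+.47)*16).round().tolist())
E
```

```text
14.35 clip-frame tcp mm [16.78  0.2 ] z 156.94 F [-2.02 -0.27] 10.13 M [-0.092  0.827] [-4.4e-03 -9.0e-04 -1.0e+00] 0.252
headtop [[307.0, 280.0], [198.0, 334.0], [340.0, 473.0], [451.0, 417.0]]
blade@handle [[384.0, 95.0], [289.0, 141.0], [332.0, 182.0], [428.0, 135.0]]
sp [[449.0, 240.0]]
```

View pics/c5.png

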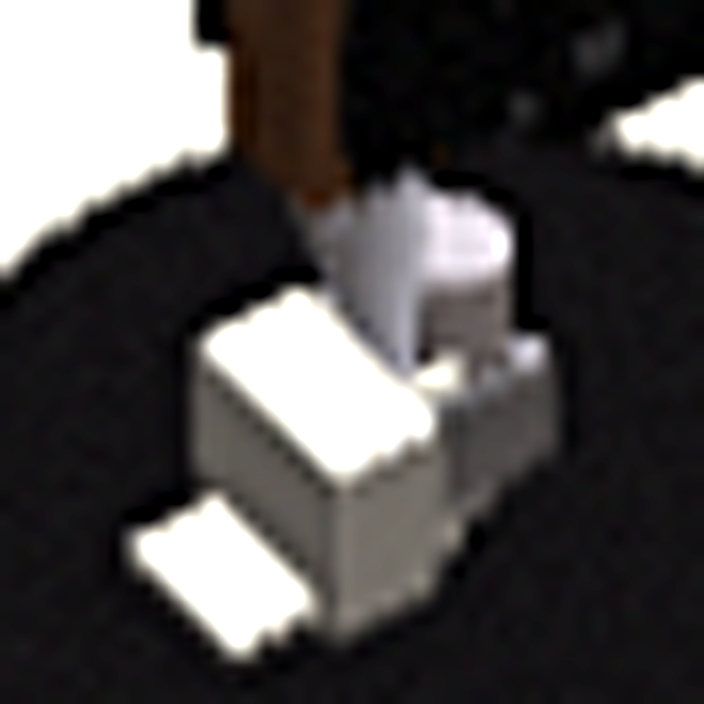

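Call:
carry_out:
  steps:
    - [[0.05,0,0.1],0]
    - [[0.05,0,0.2],0]
    - [[0.05,0,0.25],0]
    - [[0.05,0,0.25],0]

```text
time_s: 14.75
tcp_pos: [0.552, 0.0418, 0.1563]
ee_rot: [[-0.984, 0.179, 0.006], [0.179, 0.984, -0.002], [-0.006, -0.001, -1.0]]
wrist_force: [-1.7, 0.6, 9.7]
gripper_width: 0.253
```

```bash
python3 -c "
from h import *
st()"
```

```text
14.75 clip-frame tcp mm [16.69  0.23] z 156.29 F [-1.81  0.24] 9.73 M [-0.115  0.693] [-6.e-03 -8.e-04 -1.e+00] 0.253
```

```bash
python3 - <<'E'
from h import *
a=np.radians(-10.5); R=np.array([[np.cos(a),-np.sin(a),0],[np.sin(a),np.cos(a),0],[0,0,1]])
S=np.array([.5355,.0446,0])
def pr(P,o,s): return ((proj("scene",S+np.array(P)/1000.@R.T)-o+.47)*s).round().tolist()
for hx in(0,2):
  for tx,z,o,s in((24.07,160.2,[250,165],12),(16.8,145.6,[248,168],16)):
    print(hx,pr([[tx+hx+14,11,z],[tx+hx+14,-11,z],[tx+hx-14,11,z]],np.array(o),s))
print(pr([[16,11,145.6],[16,11,149.6]],np.array([248,168]),16))
# fresh crops of same things: current image
im=r.capture("scene")[:,:,::-1]; old=cv2.imread("pics/c4.png"); st()
new=np.clip(crop(im,(270,190),22,12).astype(float)*2,0,255).astype(np.uint8)
cv2.imwrite("pics/c6.png",np.hstack([np.clip(old.astype(float)*1.7,0,255).astype(np.uint8)[:300],new[:300]]))
E
```

```text
0 [[180.0, 161.0], [108.0, 94.0], [309.0, 99.0]]
0 [[317.0, 227.0], [221.0, 137.0], [485.0, 144.0]]
2 [[171.0, 166.0], [99.0, 98.0], [299.0, 104.0]]
2 [[305.0, 233.0], [209.0, 143.0], [473.0, 150.0]]
[[406.0, 183.0], [406.0, 161.0]]
14.8 clip-frame tcp mm [16.68  0.23] z 156.29 F [-1.16 -0.54] 10.84 M [-0.097  0.696] [-6.e-03 -8.e-04 -1.e+00] 0.249
```

View pics/c6.png

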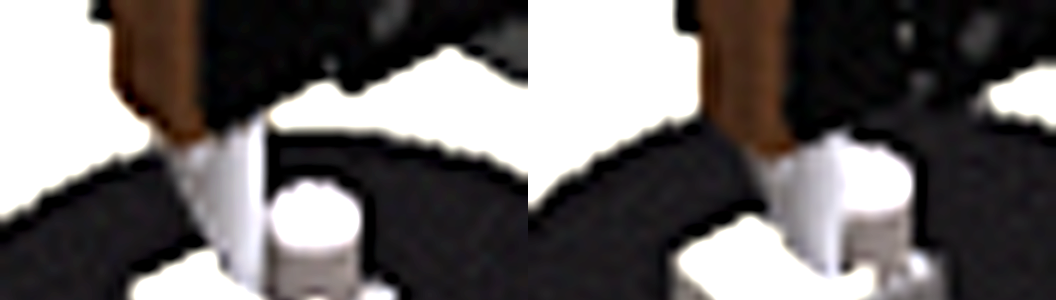

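Call:
carry_out:
  steps:
    - [[0.04,0,0.15],0]
    - [[0.04,0,0.25],0]
    - [[0.04,0,0.3],0]
    - [[0.04,0,0.35],0]

```text
time_s: 15.2
tcp_pos: [0.5519, 0.0418, 0.1546]
ee_rot: [[-0.984, 0.178, 0.007], [0.178, 0.984, -0.002], [-0.008, -0.001, -1.0]]
wrist_force: [-2.0, -0.6, 9.5]
gripper_width: 0.248
```

```bash
python3 -c "
from h import *
st()"
```

```text
15.2 clip-frame tcp mm [16.63  0.27] z 154.65 F [-1.83 -0.99] 9.47 M [-0.078  0.788] [-7.5e-03 -8.0e-04 -1.0e+00] 0.248
```

Call:
carry_out:
  steps:
    - [[0.05,0,0.15],0]
    - [[0.05,0,0.25],0]
    - [[0.05,0,0.35],0]
    - [[0.05,0,0.4],0]
    - [[0.05,0,0.45],0]

```text
time_s: 15.7
tcp_pos: [0.5519, 0.0419, 0.1519]
ee_rot: [[-0.984, 0.178, 0.009], [0.178, 0.984, -0.002], [-0.009, -0.001, -1.0]]
wrist_force: [-2.1, 0.1, 8.7]
gripper_width: 0.255
```

```bash
python3 -c "
from h import *
st()"
```

```text
15.7 clip-frame tcp mm [16.56  0.35] z 151.93 F [-2.05 -0.27] 8.71 M [-0.072  0.615] [-9.2e-03 -7.0e-04 -1.0e+00] 0.255
```

Call:
carry_out:
  steps:
    - [[0.05,0,0.15],0]
    - [[0.05,0,0.25],0]
    - [[0.05,0,0.35],0]
    - [[0.05,0,0.45],0]
    - [[0.05,0,0.55],0]

```text
time_s: 16.2
tcp_pos: [0.5518, 0.042, 0.1479]
ee_rot: [[-0.984, 0.177, 0.011], [0.177, 0.984, -0.002], [-0.011, -0.0, -1.0]]
wrist_force: [-0.7, -0.2, 7.6]
gripper_width: 0.249
```

```bash
python3 -c "
from h import *
st()"
```

```text
16.2 clip-frame tcp mm [16.54  0.46] z 147.92 F [-0.68 -0.3 ] 7.58 M [-0.068  0.407] [-1.090e-02 -4.000e-04 -9.999e-01] 0.249
```

Call:
carry_out:
  steps:
    - [[0.04,0,0.15],0]
    - [[0.04,0,0.25],0]
    - [[0.04,0,0.35],0]
    - [[0.04,0,0.45],0]
    - [[0.04,0,0.55],0]

```text
time_s: 16.7
tcp_pos: [0.5518, 0.0422, 0.1431]
ee_rot: [[-0.984, 0.177, 0.012], [0.177, 0.984, -0.002], [-0.012, -0.0, -1.0]]
wrist_force: [0.8, -0.5, 4.1]
gripper_width: 0.253
```

```bash
python3 -c "
from h import *
st()"
```

```text
16.7 clip-frame tcp mm [16.49  0.57] z 143.11 F [ 0.88 -0.3 ] 4.11 M [-0.042 -0.054] [-0.0119 -0.     -0.9999] 0.253
```

Force is fading; a little more.

Call:
carry_out:
  steps:
    - [[0.02,0,0.1],0]
    - [[0.02,0,0.2],0]
    - [[0.02,0,0.3],0]
    - [[0.02,0,0.35],0]

```text
time_s: 17.1
tcp_pos: [0.5518, 0.0422, 0.1392]
ee_rot: [[-0.984, 0.177, 0.012], [0.177, 0.984, -0.002], [-0.012, 0.0, -1.0]]
wrist_force: [2.0, 0.5, 0.3]
gripper_width: 0.251
```

```bash
python3 -c "
from h import *
st()"
```

```text
17.1 clip-frame tcp mm [16.48  0.63] z 139.2 F [1.9  0.83] 0.28 M [-0.026 -0.599] [-1.210e-02  1.000e-04 -9.999e-01] 0.251
```

Call:
carry_out:
  steps:
    - [[-0.05,0,-0.5],0]
    - [[-0.08,0,-1.5],0]
    - [[-0.12,0,-3],0]
    - [[-0.16,0,-5],0]
    - [[-0.18,0,-7],0]
    - [[-0.18,0,-7.5],0]
    - [[-0.18,0,-7.5],0]

```text
time_s: 17.8
tcp_pos: [0.5523, 0.0422, 0.2148]
ee_rot: [[-0.984, 0.177, 0.012], [0.177, 0.984, -0.001], [-0.012, 0.001, -1.0]]
wrist_force: [-0.0, -0.5, -0.8]
gripper_width: 0.252
```

```bash
python3 - <<'E'
from h import *
st()
for c in ("scene","top"):
    im=r.capture(c)[:,:,::-1]
    if c=="scene":
        o=proj(c,[.555,.04,.13])[0]; print(o); cv2.imwrite("pics/c7.png",np.clip(crop(im,o,32,9).astype(float)*1.3,0,255).astype(np.uint8))
    for t in("clip_head","clip_eye","spindle_top"):
        print(c,t,[(np.round(d["centre"],4).tolist(),round(d["confidence"],2)) for d in r.place_of(c,t)[:3]])
E
```

```text
17.8 clip-frame tcp mm [16.97  0.68] z 214.82 F [ 0.06 -0.47] -0.76 M [0.    0.007] [-1.220e-02  9.000e-04 -9.999e-01] 0.252
[268.08057007 181.93487583]
scene clip_head [([0.5676, 0.0395, 0.0867], 0.71), ([0.3781, 0.1133, 0.0158], 0.69)]
scene clip_eye [([0.5409, 0.0455, 0.0865], 0.95), ([0.3848, 0.0914, 0.0123], 0.77), ([0.5353, 0.0454, 0.1191], 0.65)]
scene spindle_top [([0.5353, 0.0456, 0.1166], 0.94)]
top clip_head [([0.3754, 0.1166, 0.0182], 0.54), ([0.5635, 0.0368, 0.0866], 0.37)]
top clip_eye [([0.3864, 0.0959, 0.0183], 0.75), ([0.5389, 0.0439, 0.0904], 0.41)]
top spindle_top [([0.6901, 0.2922, 0.0003], 0.66), ([0.5326, 0.0436, 0.1191], 0.63)]
```

View pics/c7.png

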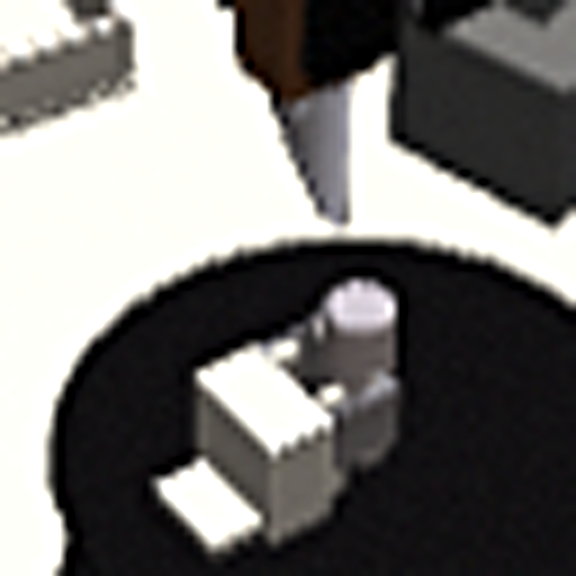

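```bash
python3 - <<'E'
from h import *
a=np.radians(-10.5); B=np.array([[np.cos(a),-np.sin(a)],[np.sin(a),np.cos(a)]])
f=lambda pts,o,s,z:((unproj("scene",np.array(pts)/s+o-.45,z)[:,:2]-[.5355,.0446])@B*1000).round(1).tolist()
print("before",f([[59,152],[118,213],[170,180]],[253,170],7.5,.104),"bottom",f([[116,281]],[253,170],7.5,.07))
print("after",f([[197,373],[272,452],[332,420]],[236,149],9,.104),"bottom",f([[270,542]],[236,149],9,.07),"sp",f([[361,305]],[236,149],9,.118))
acc=[]
for i in range(4):
    r.capture("scene"); acc.append([r.place_of("scene",t)[0]["centre"] for t in("spindle_top",)]+[min((d["centre"] for d in r.place_of("scene",t)),key=lambda p:abs(p[0]-.56)+abs(p[1]-.04)) for t in("clip_head","clip_eye")])
m=np.mean(acc,0); print(m.round(4),((m[:,:2]-[.5355,.0446])@B*1000).round(1)); st()
E
```

```text
before [[32.7, -12.5], [33.4, 18.5], [12.8, 16.3]] bottom [[30.9, 14.4]]
after [[38.4, -15.9], [39.4, 17.3], [21.0, 17.0]] bottom [[38.6, 15.5]] sp [[-0.4, -0.2]]
[[0.5349 0.047  0.119 ]
 [0.5652 0.0374 0.087 ]
 [0.542  0.0436 0.0859]] [[-1.   2.2]
 [30.5 -1.6]
 [ 6.6  0.2]]
19.0 clip-frame tcp mm [17.36  0.62] z 214.21 F [0.45 0.9 ] -0.3 M [-0.003  0.009] [-1.210e-02  1.000e-04 -9.999e-01] 0.252
```

Call:
carry_out:
  steps:
    - [[0.01,0,1],0]
    - [[0.02,0,2.8],0]
    - [[0.04,0,4.5],0]
    - [[0.05,0,6],0]
    - [[0.05,0,6.6],0]
    - [[0.06,0,6.9],0]
    - [[0.06,0,7.1],0]
    - [[0.06,0,7.25],0]

```text
time_s: 19.8
tcp_pos: [0.5531, 0.0421, 0.1421]
ee_rot: [[-0.984, 0.177, 0.012], [0.177, 0.984, -0.002], [-0.013, 0.0, -1.0]]
wrist_force: [-0.8, -0.2, 0.2]
gripper_width: 0.254
```

```bash
python3 -c "
from h import *
st()"
```

```text
19.8 clip-frame tcp mm [17.76  0.71] z 142.1 F [-0.76 -0.32] 0.18 M [-0.009  0.189] [-1.260e-02  4.000e-04 -9.999e-01] 0.254
```

Call:
carry_out:
  steps:
    - [[0.01,0,0.1],0]
    - [[0.02,0,0.2],0]
    - [[0.02,0,0.3],0]
    - [[0.02,0,0.4],0]
    - [[0.02,0,0.5],0]

```text
time_s: 20.3
tcp_pos: [0.553, 0.0421, 0.1371]
ee_rot: [[-0.984, 0.177, 0.013], [0.177, 0.984, -0.002], [-0.013, 0.0, -1.0]]
wrist_force: [0.1, -0.1, -0.2]
gripper_width: 0.252
```

```bash
python3 -c "
from h import *
st()"
```

```text
20.3 clip-frame tcp mm [17.64  0.77] z 137.08 F [ 0.15 -0.11] -0.21 M [-0.067 -0.042] [-1.270e-02  5.000e-04 -9.999e-01] 0.252
```

Call:
carry_out:
  steps:
    - [[0,0,0.1],0]
    - [[0,0,0.2],0]
    - [[0,0,0.3],0]
    - [[0,0,0.3],0]

```text
time_s: 20.7
tcp_pos: [0.5529, 0.0421, 0.1339]
ee_rot: [[-0.984, 0.177, 0.012], [0.177, 0.984, -0.002], [-0.012, 0.0, -1.0]]
wrist_force: [1.5, 0.4, -0.4]
gripper_width: 0.251
```

```bash
python3 - <<'E'
from h import *
st()
a=np.radians(-10.5); B=np.array([[np.cos(a),-np.sin(a)],[np.sin(a),np.cos(a)]])
acc=[]
for i in range(3):
    r.capture("scene"); acc.append([min((d["centre"] for d in r.place_of("scene",t)),key=lambda p:abs(p[0]-.56)+abs(p[1]-.04)) for t in("clip_head","clip_eye")])
print(((np.array(acc)[:,:,:2]-[.5355,.0446])@B*1000).round(1).tolist()); st()
E
```

```text
20.7 clip-frame tcp mm [17.59  0.73] z 133.89 F [1.4  0.67] -0.38 M [-0.038 -0.024] [-1.240e-02  3.000e-04 -9.999e-01] 0.251
[[[38.5, -0.5], [15.3, 1.4]], [[37.7, -0.6], [13.1, 1.1]], [[39.0, -2.7], [13.6, 0.5]]]
21.15 clip-frame tcp mm [17.72  0.75] z 134.13 F [0.17 0.26] -0.63 M [0.026 0.005] [-1.280e-02  5.000e-04 -9.999e-01] 0.246
```

Call:
carry_out:
  steps:
    - [[-0.04,0,-0.5],0]
    - [[-0.06,0,-1.5],0]
    - [[-0.08,0,-3],0]
    - [[-0.1,0,-5],0]
    - [[-0.1,0,-7],0]
    - [[-0.1,0,-8.5],0]
    - [[2,2.5,-8.8],-3]
    - [[5,6.2,-8.8],-8]
    - [[8,10,-8.8],-13]
    - [[11,13.7,-8.8],-17]
    - [[13.5,17,-8.8],-18.7]
    - [[14.7,18.3,-8.8],-18.7]
    - [[15.0,18.7,-8.8],-18.7]
    - [[15.0,18.7,-8.8],-18.7]
    - [[15.0,18.7,-8.8],-18.7]

```text
time_s: 22.65
tcp_pos: [0.4378, 0.2523, 0.2207]
ee_rot: [[-0.989, -0.147, 0.013], [-0.147, 0.989, -0.002], [-0.013, -0.003, -1.0]]
wrist_force: [-0.1, 0.3, 0.1]
gripper_width: 0.25
```

```bash
python3 - <<'E'
from h import *
st(); s=r.sense(); R=np.array(s["ee_rot"]); p=np.array(s["tcp_pos"]); print(p.round(4),np.degrees(np.arctan2(R[1,0],R[0,0])),R.round(4).tolist())
for z in(.14,.0653): print((R.T@(np.array([.4377,.2523,z])-p)*100).round(2))
im=r.capture("scene")[:,:,::-1]
cv2.imwrite("pics/c8.png",np.clip(np.hstack([crop(im,proj("scene",[.437,.252,.15])[0],30,8),crop(im,proj("scene",[.56,.04,.085])[0],20,12)]).astype(float)*1.4,0,255).astype(np.uint8)); print(proj("scene",[.437,.252,.15])[0])
E
```

```text
22.65 clip-frame tcp mm [-133.95  186.42] z 220.68 F [-0.16  0.3 ] 0.08 M [-0.027  0.021] [-0.0126 -0.0035 -0.9999] 0.25
[0.4378 0.2523 0.2207] -171.52806035201746 [[-0.989, -0.1473, 0.013], [-0.1473, 0.9891, -0.0016], [-0.0126, -0.0035, -0.9999]]
[0.11 0.03 8.07]
[ 0.2   0.05 15.54]
[383.7855993 195.4049657]
```

View pics/c8.png

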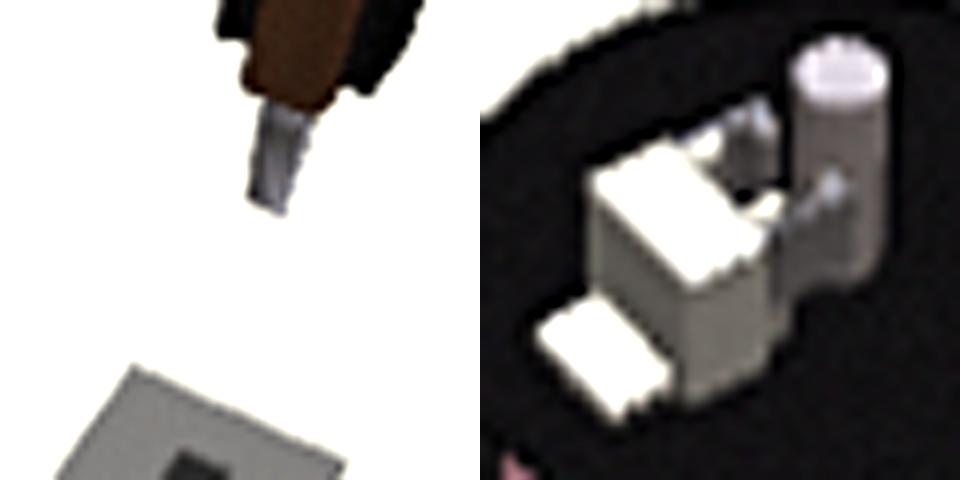

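Call:
carry_out:
  steps:
    - [[0.02,0.01,1.5],0]
    - [[0.06,0.02,4.5],0]
    - [[0.1,0.03,7.5],0]
    - [[0.13,0.04,9.5],0]
    - [[0.15,0.04,11.5],0]
    - [[0.17,0.05,13.2],0]
    - [[0.19,0.05,14.4],0]
    - [[0.19,0.05,14.9],0]

```text
time_s: 23.5
tcp_pos: [0.4386, 0.2517, 0.0709]
ee_rot: [[-0.989, -0.145, 0.013], [-0.145, 0.989, -0.001], [-0.013, -0.003, -1.0]]
wrist_force: [-0.9, 2.1, 0.4]
gripper_width: 0.252
```

Call:
carry_out:
  steps:
    - [[0.01,0,0.2],0]
    - [[0.01,0,0.4],0]
    - [[0.01,0,0.5],0]
    - [[0.01,0,0.5],0]

```text
time_s: 23.9
tcp_pos: [0.4388, 0.2517, 0.0662]
ee_rot: [[-0.989, -0.145, 0.014], [-0.145, 0.989, -0.001], [-0.013, -0.003, -1.0]]
wrist_force: [0.1, 1.6, -0.1]
gripper_width: 0.25
```

Call:
carry_out:
  steps:
    - [[0.05,0.04,0],0]
    - [[0.08,0.05,0.05],0]
    - [[0.08,0.05,0.15],0]
    - [[0.08,0.05,0.2],0]
    - [[0.08,0.05,0.2],0]

```text
time_s: 24.4
tcp_pos: [0.4377, 0.2517, 0.0651]
ee_rot: [[-0.989, -0.145, 0.013], [-0.146, 0.989, -0.002], [-0.013, -0.004, -1.0]]
wrist_force: [-2.5, -1.0, 7.6]
gripper_width: 0.248
```

```bash
python3 -c "
from h import *
st()"
```

```text
24.4 clip-frame tcp mm [-133.93  185.82] z 65.1 F [-2.27 -1.42] 7.58 M [-0.474  0.847] [-0.0127 -0.0039 -0.9999] 0.248
```

Call:
carry_out:
  steps:
    - [[0,0,-0.05],0]
    - [[0,0,-0.05],0]
    - [[0,0,-0.05],0]
    - [[0,0,-0.05],0]
    - [[0,0,-0.05],0]
    - [[0,0,-0.05],0]
  gripper: 1

```text
time_s: 25.0
tcp_pos: [0.4376, 0.2517, 0.0655]
ee_rot: [[-0.989, -0.145, 0.013], [-0.145, 0.989, -0.002], [-0.013, -0.004, -1.0]]
wrist_force: [0.2, -1.2, 0.5]
gripper_width: 0.709
```

Call:
carry_out:
  steps:
    - [[0,0,-1],0]
    - [[0,0,-3],0]
    - [[0,0,-6],0]
    - [[0,0,-10],0]
    - [[0,0,-14],0]
    - [[0,0,-15.5],0]
    - [[0,0,-15.5],0]

```text
time_s: 25.7
tcp_pos: [0.4368, 0.2531, 0.2242]
ee_rot: [[-0.989, -0.146, 0.018], [-0.146, 0.989, 0.003], [-0.019, 0.0, -1.0]]
wrist_force: [0.9, -0.3, 0.1]
gripper_width: 0.997
```

```bash
python3 - <<'E'
from h import *
st(); s=r.sense(); R=np.array(s["ee_rot"]); p=np.array(s["tcp_pos"]); print(p.round(4),R.round(4).tolist())
im=r.capture("scene")[:,:,::-1]
cv2.imwrite("pics/c9.png",np.clip(np.hstack([crop(im,proj("scene",[.437,.252,.07])[0],24,12),crop(im,proj("scene",[.56,.04,.085])[0],16,18)]).astype(float)*1.3,0,255).astype(np.uint8)); print([proj("scene",q)[0].round(1) for q in([.437,.252,.07],[.56,.04,.085])])
for c in("scene","top"):
  for i in range(3):
    r.capture(c)
    print(c,[min((np.round(d["centre"],4).tolist() for d in r.place_of(c,t)),key=lambda p:abs(p[0]-.56)+abs(p[1]-.04),default=None) for t in("clip_head","clip_eye")])
st()
E
```

```text
25.7 clip-frame tcp mm [-135.03  187.02] z 224.17 F [ 0.96 -0.13] 0.08 M [-0.012  0.086] [-1.870e-02  4.000e-04 -9.998e-01] 0.997
[0.4368 0.2531 0.2242] [[-0.9891, -0.1458, 0.0184], [-0.1458, 0.9893, 0.0031], [-0.0187, 0.0004, -0.9998]]
[array([376. , 221.4]), array([266.5, 197.6])]
scene [[0.5735, 0.0359, 0.0879], [0.5468, 0.0404, 0.087]]
scene [[0.5717, 0.0357, 0.0854], [0.5485, 0.0398, 0.086]]
scene [[0.5711, 0.036, 0.0861], [0.5478, 0.0425, 0.0873]]
top [[0.57, 0.0406, 0.0848], [0.5469, 0.0404, 0.0913]]
top [[0.5725, 0.0372, 0.0882], [0.5453, 0.0412, 0.0928]]
top [[0.5704, 0.0349, 0.0854], [0.5457, 0.0421, 0.0901]]
26.65 clip-frame tcp mm [-136.01  185.73] z 220.47 F [-0.06  0.96] -0.07 M [-0.061  0.017] [-0.0125 -0.0041 -0.9999] 0.997
```

View pics/c9.png

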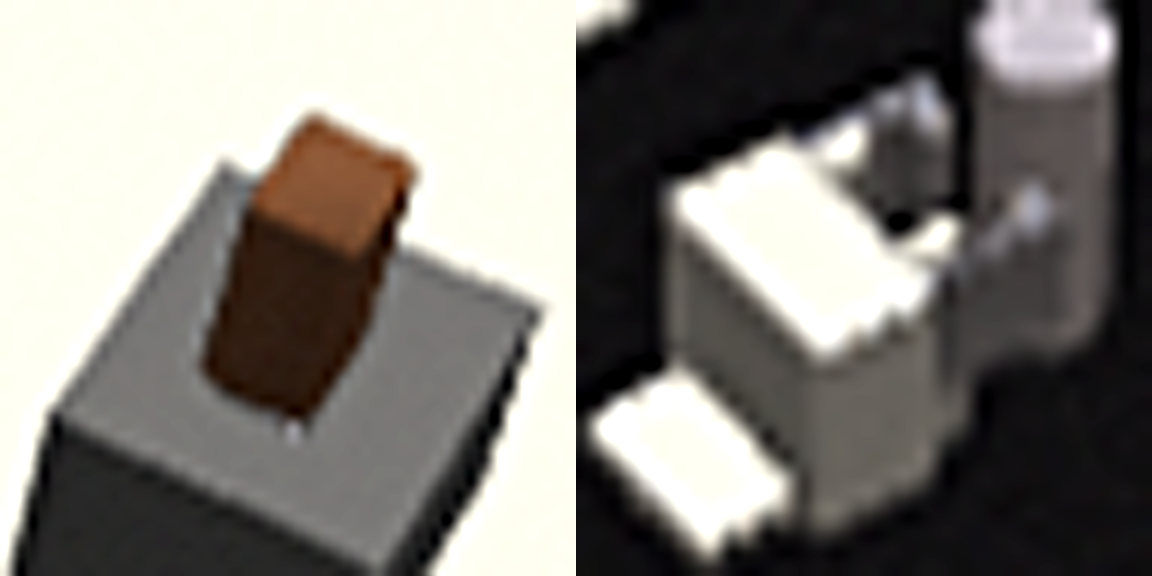

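```bash
python3 - <<'E'
from h import *
s=r.sense(); R=np.array(s["ee_rot"]); p=np.array(s["tcp_pos"]); print(p.round(4))
print((R.T@(np.array([.5715,.0375,.16])-p)*100).round(2))
a=cv2.imread("pics/scene0.png"); b=r.capture("scene")[:,:,::-1].copy()
def sh(x0,y0,x1,y1):
    f=lambda i:cv2.resize(i,None,fx=8,fy=8,interpolation=cv2.INTER_CUBIC)
    t=f(a[y0:y1,x0:x1]); m=4; res=cv2.matchTemplate(f(b[y0-m:y1+m,x0-m:x1+m]),t,cv2.TM_CCOEFF_NORMED); _,v,_,l=cv2.minMaxLoc(res); return v,(np.array(l)/8-m)
print("handle",sh(366,206,386,234),"top",sh(370,205,388,216),"low",sh(366,222,384,236),"block",sh(352,208,372,245))
E
```

```text
[0.4356 0.252  0.2205]
[-10.25 -23.17   6.27]
handle (0.9766493439674377, array([-0.875, -0.5  ])) top (0.9906617999076843, array([-1. , -0.5])) low (0.9928985834121704, array([-1.   , -0.625])) block (0.9898938536643982, array([0., 0.]))
```

Call:
carry_out:
  steps:
    - [[-0.8,-2,0],3]
    - [[-2.5,-5.8,0],8]
    - [[-4.4,-10,0],13]
    - [[-6.3,-14.5,0],18]
    - [[-8.2,-18.8,1],18.4]
    - [[-9.6,-21.8,2],18.4]
    - [[-10.25,-23.17,3],18.4]
    - [[-10.25,-23.17,4.5],18.4]
    - [[-10.25,-23.17,5.5],18.4]
    - [[-10.25,-23.17,5.5],18.4]
    - [[-10.25,-23.17,5.5],18.4]

```text
time_s: 27.8
tcp_pos: [0.5715, 0.0382, 0.168]
ee_rot: [[-0.985, 0.173, 0.013], [0.173, 0.985, -0.002], [-0.014, 0.0, -1.0]]
wrist_force: [0.3, 0.0, 0.5]
gripper_width: 0.999
```

```bash
python3 - <<'E'
from h import *
st(); s=r.sense(); R=np.array(s["ee_rot"]); p=np.array(s["tcp_pos"]); print(p.round(4), R.round(3).tolist())
print((R.T@(np.array([.5715,.0375,.076])-p)*100).round(2))
E
```

```text
27.8 clip-frame tcp mm [36.53  0.31] z 168.02 F [0.26 0.06] 0.46 M [0.017 0.006] [-0.0136  0.     -0.9999] 0.999
[0.5715 0.0382 0.168 ] [[-0.985, 0.173, 0.013], [0.173, 0.985, -0.002], [-0.014, 0.0, -1.0]]
[ 0.11 -0.07  9.2 ]
```

Call:
carry_out:
  steps:
    - [[0.02,-0.02,1.5],0]
    - [[0.05,-0.05,4],0]
    - [[0.08,-0.07,6.5],0]
    - [[0.1,-0.07,8.3],0]
    - [[0.11,-0.07,9],0]
    - [[0.11,-0.07,9.1],0]
    - [[0.11,-0.07,9.1],0]

```text
time_s: 28.5
tcp_pos: [0.5723, 0.038, 0.0782]
ee_rot: [[-0.985, 0.172, 0.015], [0.172, 0.985, -0.002], [-0.016, 0.001, -1.0]]
wrist_force: [-0.5, 0.1, 0.8]
gripper_width: 1.001
```

Call:
carry_out:
  steps:
    - [[0,0,0],0]
    - [[0,0,0],0]
    - [[0,0,0],0]
    - [[0,0,0],0]
    - [[0,0,0],0]
    - [[0,0,0],0]
    - [[0,0,0],0]
    - [[0,0,0],0]
    - [[0,0,0],0]
    - [[0,0,0],0]
    - [[0,0,0],0]
    - [[0,0,0],0]
    - [[0,0,0],0]
  gripper: -1

```text
time_s: 29.8
tcp_pos: [0.5723, 0.038, 0.0781]
ee_rot: [[-0.985, 0.172, 0.015], [0.172, 0.985, -0.002], [-0.015, 0.001, -1.0]]
wrist_force: [-0.5, -0.6, 0.6]
gripper_width: 0.387
```

Call:
carry_out:
  steps:
    - [[0,0,-0.3],0]
    - [[-0.5,0,-0.4],0]
    - [[-1,0,-0.6],0]
    - [[-1.2,0,-1.5],0]
    - [[-1.2,0,-4],0]
    - [[-1.2,0,-7],0]
    - [[-1.2,0,-10],0]
    - [[-1.2,0,-12],0]
    - [[-1.2,0,-12.5],0]
    - [[-1.2,0,-12.5],0]

```text
time_s: 30.8
tcp_pos: [0.5824, 0.0363, 0.2041]
ee_rot: [[-0.985, 0.172, 0.017], [0.172, 0.985, -0.001], [-0.017, 0.002, -1.0]]
wrist_force: [-0.0, -0.0, -1.3]
gripper_width: 0.385
```

```bash
python3 - <<'E'
from h import *
st(); s=r.sense(); R=np.array(s["ee_rot"]); p=np.array(s["tcp_pos"]); print(p.round(4))
print((R.T@(np.array([.4625,-.250,p[2]])-p)*100).round(2))
r.capture("top"); ds=r.cut_out("top","tray_in"); print([(d["confidence"],d["pixels"].sum()) for d in ds][:3])
m=ds[0]["pixels"].astype(np.uint8); k=max(cv2.findContours(m,0,2)[0],key=cv2.contourArea)
b=cv2.boxPoints(cv2.minAreaRect(k)); w=unproj("top",b,.03)[:,:2]; e=np.roll(w,-1,0)-w
print(w.round(3).tolist(),w.mean(0),np.hypot(*e.T).round(3),np.degrees(np.arctan2(e[:,1],e[:,0])).round(1))
print([d["centre"] for d in r.place_of("top","clip_head")])
E
```

```text
30.8 clip-frame tcp mm [47.65  0.37] z 204.1 F [-0.   -0.03] -1.31 M [-0.028 -0.002] [-0.0169  0.0018 -0.9999] 0.385
[0.5824 0.0363 0.2041]
[  6.88 -30.27  -0.17]
[(0.97, np.int64(3740))]
[[0.412, -0.151], [0.559, -0.2], [0.512, -0.353], [0.368, -0.301]] [ 0.46272472 -0.25131496] [0.154 0.16  0.153 0.157] [ -18.3 -107.1  160.2   73.4]
[[0.5831, 0.0362, 0.2136], [0.3709, 0.1178, 0.0175]]
```

Call:
carry_out:
  steps:
    - [[0.5,-2,-0.2],1]
    - [[1.4,-6,-0.2],3]
    - [[2.4,-10.5,-0.2],5]
    - [[3.5,-15,-0.2],7]
    - [[4.5,-19.5,-0.2],7.5]
    - [[5.5,-24,-0.2],7.5]
    - [[6.3,-27.8,-0.2],7.5]
    - [[6.8,-29.8,-0.2],7.5]
    - [[6.9,-30.3,-0.2],7.5]
    - [[6.9,-30.3,-0.2],7.5]
    - [[6.9,-30.3,-0.2],7.5]

```text
time_s: 32.05
tcp_pos: [0.461, -0.2501, 0.2025]
ee_rot: [[-0.954, 0.299, 0.012], [0.299, 0.954, -0.002], [-0.012, 0.001, -1.0]]
wrist_force: [-0.0, 0.2, -0.1]
gripper_width: 0.39
```

```bash
python3 - <<'E'
from h import *
st(); s=r.sense(); R=np.array(s["ee_rot"]); p=np.array(s["tcp_pos"]); print(p.round(4),R.round(3).tolist())
print((R.T@(np.array([.4627,-.2505,.016])-p)*100).round(2))
E
```

```text
32.05 clip-frame tcp mm [ -19.5  -303.38] z 202.53 F [-0.06  0.21] -0.09 M [-0.056 -0.077] [-0.0117  0.0013 -0.9999] 0.39
[ 0.461  -0.2501  0.2025] [[-0.954, 0.299, 0.012], [0.299, 0.954, -0.002], [-0.012, 0.001, -1.0]]
[ 5.000e-02 -1.000e-02  1.865e+01]
```

Call:
carry_out:
  steps:
    - [[0,0,1.5],0]
    - [[0,0,4.5],0]
    - [[0,0,8],0]
    - [[0,0,11.5],0]
    - [[0,0,14.5],0]
    - [[0,0,16.8],0]
    - [[0.05,0,17.8],0]
    - [[0.05,0,18.2],0]
    - [[0.05,0,18.4],0]

```text
time_s: 32.95
tcp_pos: [0.4636, -0.2501, 0.019]
ee_rot: [[-0.954, 0.298, 0.013], [0.298, 0.955, -0.003], [-0.013, 0.001, -1.0]]
wrist_force: [1.1, 0.0, -0.2]
gripper_width: 0.387
```

Call:
carry_out:
  steps:
    - [[0,0,0.15],0]
    - [[0,0,0.3],0]
    - [[0,0,0.4],0]
    - [[0,0,0.5],0]

```text
time_s: 33.35
tcp_pos: [0.4639, -0.2503, 0.0144]
ee_rot: [[-0.954, 0.298, 0.014], [0.298, 0.954, -0.003], [-0.014, 0.001, -1.0]]
wrist_force: [0.1, -0.0, -0.9]
gripper_width: 0.39
```

Call:
carry_out:
  steps:
    - [[0,0,0.1],0]
    - [[0,0,0.2],0]
    - [[0,0,0.25],0]

```text
time_s: 33.65
tcp_pos: [0.4639, -0.2503, 0.0121]
ee_rot: [[-0.954, 0.298, 0.013], [0.298, 0.955, -0.003], [-0.014, 0.001, -1.0]]
wrist_force: [-0.8, 0.9, 4.4]
gripper_width: 0.387
```

Contact with the floor (4–5 N, matching the expected 12 mm). Release partially, then rise.

Call:
carry_out:
  steps:
    - [[0,0,0],0]
    - [[0,0,0],0]
    - [[0,0,0],0]
    - [[0,0,0],0]
    - [[0,0,0],0]
  gripper: 0.3

```text
time_s: 34.15
tcp_pos: [0.4639, -0.2503, 0.012]
ee_rot: [[-0.954, 0.298, 0.013], [0.298, 0.955, -0.003], [-0.014, 0.001, -1.0]]
wrist_force: [-0.7, -0.3, 0.4]
gripper_width: 0.64
```

Call:
carry_out:
  steps:
    - [[0,0,-0.5],0]
    - [[0,0,-2],0]
    - [[0,0,-4.5],0]
    - [[0,0,-8],0]
    - [[0,0,-12],0]
    - [[0,0,-16],0]
    - [[0,-4,-19],0]
    - [[0,-9,-20],0]
    - [[0,-14,-20],0]
    - [[0,-18,-20],0]
    - [[0,-20,-20],0]
    - [[0,-20,-20],0]

```text
time_s: 35.35
tcp_pos: [0.4002, -0.4428, 0.2115]
ee_rot: [[-0.953, 0.302, 0.013], [0.302, 0.953, -0.003], [-0.013, 0.001, -1.0]]
wrist_force: [0.5, 0.9, 0.0]
gripper_width: 0.651
```

```bash
python3 - <<'E'
from h import *
st()
a=r.capture("scene")[:,:,::-1]; b=r.capture("top")[:,:,::-1]
for c in("scene","top"):
  for t in("clip","clip_head","wedge","wedge_grip","holder_mouth","bottle","pen","doodler","spare"):
    print(c,t,[(np.round(d["centre"],4).tolist(),round(d["confidence"],2)) for d in r.place_of(c,t)[:3]])
A=lambda c,p,w,s:crop({"scene":a,"top":b}[c],proj(c,p)[0],w,s)
g=[A("scene",[.463,-.25,.02],40,4.75),A("scene",[.437,.252,.07],20,9.5),A("top",[.463,-.25,.02],40,4.75),A("top",[.437,.252,.07],20,9.5)]
g=[cv2.resize(x,(390,295)) if 0 else cv2.resize(x,(295,295)) for x in g]
cv2.imwrite("pics/c10.png",np.clip(np.vstack([np.hstack(g[:2]),np.hstack(g[2:])]).astype(float)*1.2,0,255).astype(np.uint8))
E
```

```text
35.35 clip-frame tcp mm [ -44.2  -503.86] z 211.54 F [0.29 0.99] 0.01 M [-0.005  0.035] [-0.0132  0.0011 -0.9999] 0.651
scene clip [([0.3862, 0.0929, 0.0008], 0.73), ([0.4639, -0.2516, 0.0219], 0.68), ([0.4443, -0.2437, 0.0049], 0.5)]
scene clip_head [([0.4636, -0.2483, 0.0214], 0.74), ([0.3769, 0.11, 0.0161], 0.6)]
scene wedge [([0.4261, 0.2541, 0.0023], 0.49)]
scene wedge_grip [([0.4377, 0.2505, 0.0777], 0.82)]
scene holder_mouth [([0.3379, -0.0588, 0.055], 0.79), ([0.4331, 0.2566, 0.0549], 0.67)]
scene bottle [([0.437, 0.2556, 0.0532], 0.16)]
scene pen [([0.763, -0.0696, 0.0001], 0.83)]
scene doodler [([0.7674, 0.0948, 0.0049], 0.66)]
scene spare [([0.7169, -0.333, -0.0039], 0.65), ([0.535, 0.0437, 0.12], 0.64)]
top clip [([0.3853, 0.0935, 0.0018], 0.64), ([0.4491, -0.2449, 0.0038], 0.54)]
top clip_head [([0.373, 0.121, 0.0169], 0.67), ([0.465, -0.2469, 0.0195], 0.58)]
top wedge [([0.4263, 0.2516, 0.0021], 0.67)]
top wedge_grip [([0.4354, 0.2494, 0.0825], 0.64), ([0.5326, 0.0465, 0.1145], 0.37)]
top holder_mouth [([0.4374, 0.2546, 0.0571], 0.71), ([0.336, -0.0534, 0.0529], 0.66), ([0.4453, -0.2448, 0.0027], 0.41)]
top bottle [([0.693, 0.2932, -0.0017], 0.91)]
top pen [([0.7587, -0.0776, -0.0011], 0.66), ([0.4381, 0.2526, 0.0818], 0.16)]
top doodler [([0.7681, 0.0881, 0.0039], 0.82)]
top spare [([0.717, -0.334, 0.0018], 0.8)]
```

View pics/c10.png

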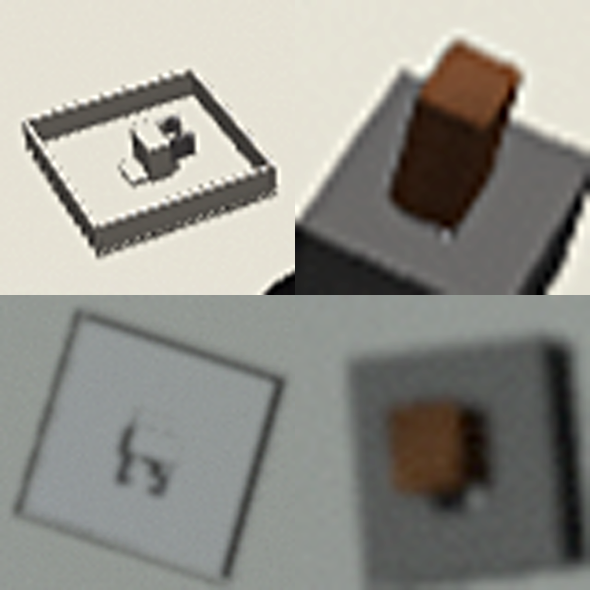

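```bash
python3 - <<'E'
from h import *
P=np.array([.438,.2538,.09]); H=[];Y=[]
for c,box in(("scene",(368,206,388,232)),("top",(136,241,151,258))):
    a=cv2.imread(f"pics/{c}0.png"); n=np.mean([r.capture(c)[:,:,::-1].astype(np.float32) for _ in range(3)],0).clip(0,255).astype(np.uint8)
    f=lambda i:cv2.resize(i,None,fx=10,fy=10,interpolation=cv2.INTER_CUBIC)
    def sh(b):
        x0,y0,x1,y1=b;m=4
        _,v,_,l=cv2.minMaxLoc(cv2.matchTemplate(f(n[y0-m:y1+m,x0-m:x1+m]),f(a[y0:y1,x0:x1]),cv2.TM_CCOEFF_NORMED)); return v,np.array(l)/10-m
    def hue(i):  # brown mask centroid: red excess
        j=i.astype(float); x0,y0,x1,y1=box; w=np.clip(j[y0-8:y1+8,x0-8:x1+8,2]-j[y0-8:y1+8,x0-8:x1+8,0]-8,0,None); g=np.indices(w.shape); return np.array([(g[1]*w).sum(),(g[0]*w).sum()])/w.sum()
    d=hue(n)-hue(a); print(c,"match",sh(box),"centroid",d.round(2))
    J=np.array([(proj(c,P+e)-proj(c,P))[0]/1 for e in np.eye(3)*.001]).T
    H.append(J);Y.append(d)
    Y2=sh(box)[1]; H.append(J);Y.append(Y2)
H=np.vstack(H);Y=np.hstack(Y); x,res,_,_=np.linalg.lstsq(H,Y,rcond=None); print("shift mm",x.round(2),"resid px",(H@x-Y).round(2)); a=np.radians(8.5); print("holder frame",x[0]*np.cos(a)+x[1]*np.sin(a),-x[0]*np.sin(a)+x[1]*np.cos(a)); st()
E
```

```text
scene match (0.9857922196388245, array([-0.9, -0.5])) centroid [-0.67 -0.39]
top match (0.9695605039596558, array([ 0.8, -0.1])) centroid [1.03 0.01]
shift mm [ 0.1  -1.98 -0.04] resid px [-0.17 -0.06  0.06  0.06 -0.17 -0.03  0.07  0.08]
holder frame -0.19865305906919148 -1.9746927627046207
36.65 clip-frame tcp mm [ -43.25 -501.51] z 211.78 F [-0.42 -0.02] -0.79 M [-0.007 -0.012] [-0.0137  0.0013 -0.9999] 0.649
```

```bash
python3 -c "
from station import r
print(r.finish_job(), r.sense()['time_s'])"
```

```text
the job is handed in; nothing more can be done
the job is handed in; nothing more can be done
```

The spring clip is off the spindle and lies in the parts tray, and the wedge is back upright in its holder. I handed the job in at about 37 s of the 72 s allowed.

- **Freeing the clip:** I slid the wedge down along the spindle. On the first pass the resistance faded, but the camera showed the clip had moved only about 7 mm. I put the wedge in again about 5 mm deeper, and the clip came fully off.
- **Forces:** The highest downward force read on the clip was about 12 N, above your stated 3 to 10 N but under the 20 N limit. The highest sideways force read at the wrist was about 2.5 N, against the 10 N limit for the spindle. These are readings at the end of each move, so short peaks in between were not seen. The wrist reading also does not show force between wedge and spindle that is balanced by the clip.
- **Wedge in the holder:** Compared with the first pictures, its height changed by about 0.0 mm, with no tilt seen. It sits about 2 mm to the right (−y) within the socket's play.
- **Unexplained speck:** A small light speck shows at one lower corner of the handle in the later scene pictures. I did not find out what it is.
- **Clip in the tray:** It lies flat near the middle.
- **Bystanders:** The pens and the spare spool are where they started, within the networks' accuracy. The bottle was confirmed only by the top camera; the scene camera's network missed it in the last check.

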